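# Shift the food processor's lever through its gate to the fast slot

## Task

Set the food processor to fast: guide its speed lever out of the park slot (near left) and along the zigzag gate into the far right slot, all the way to the far end, following the bends without forcing it against the gate, and let go. The near right slot is slow: not that one. Leave the things standing about where they are.

Things in the scene. Friction and masses are not known exactly. Their poses are not given: they have to be found in the camera images.
- processor: White food processor fixed to the worktop, 176 (x) x 330 (y) mm, deck 55 mm high. Seen from its front (-x side) a clear bowl stands at the left (128 mm wide, rim 149 mm high, centre at y = +90 mm), the gate plate lies at the right. Origin: centre of its underside; x points to its back, y to its left, z up; turned by up to 0.3 rad.
- gate_center (a point): Centre of the aluminium gate plate (118 x 132 mm), at its top, 69 mm above the worktop; axes as the processor's, at its x = 0, y = -85 mm. The slots are 24 mm wide, the lever's pin 10 mm. From here the park slot runs along x at y = +40 from x = -45 mm (closed near end) to the passage, which runs along y at x = 0 from y = +40 to -40 mm. There is no slot at the far left.
- right_slot (a point): Where the passage meets the right slot (40 mm right of the gate's centre), at the plate's top; axes as the processor's. The right slot runs along x from 45 mm nearer (slow) to 45 mm farther (fast) than this point, both ends closed; the lever's middle can go 40 mm either way.
- lever_grip (a point): Middle of the lever's grip: an upright round wooden grip, 25 mm thick and 54 mm tall, on a thin steel pin; this point is 112 mm above the worktop, the grip reaches from 85 to 139 mm. The lever stays upright and slides level in any direction that the gate leaves free; it has no spring, takes about 2 N to move, and stays where it is left.
- speed_lever (a joint): Lever's position along the processor's x, in m from the gate's centre (+ = away from the front); from -0.040 (near end) to +0.040 (far end, fast).
- lever_cross (a joint): Lever's position along the processor's y, in m from the gate's centre (+ = left): about +0.040 in the park slot, about -0.040 in the right slot.
- steel_pot: Steel pot, 197 x 258 x 156 mm, fixed at the right front of the worktop; origin at the centre of its underside. Bystander.
- dark_mug: Black mug, 98 x 133 x 112 mm, on the left of the worktop; origin at its underside. Bystander.
- glass: Clear glass, 65 mm wide, 88 mm tall, on the left of the worktop; origin at its underside. Bystander.
- bowl: White cereal bowl, 140 mm wide, 66 mm tall, at the right behind the pot; origin at its underside. Bystander.
- spoon: Teaspoon, 137 x 28 x 13 mm, lying to the right of the processor; origin at its underside. Bystander.

How it is judged:
At the end, for the whole second after the job is handed in: The lever stands still in the far right slot (more than 28 mm right of the gate's centre) with its middle within 12 mm of the far end of its travel (joint speed_lever over 0.028 m), released (value of joint speed_lever above 0.028 m and value of joint lever_cross below -0.028 m and velocity of joint speed_lever between -0.01 and 0.01 m/s); the robot touches nothing.
It fails at once if a thing standing about is shifted by more than 30 mm (distance of any of dark_mug, glass, bowl, spoon from where it was at the start of the episode above 0.03 m).
It fails at once if the lever's pin is forced against the side of a slot with over 40 N (contact force between lever_pin and processor above 40 N).
It also fails if it takes over 32 s, if anything falls off the work surface, if the arm or the gripper's body presses on something with over 40 N, if the wrist force passes 120 N, or if a joint passes its speed limit or range.

## Robot

A 6-joint arm with a two-finger parallel gripper is mounted at the origin on a cart in front of the work surface, level with it; the furniture and walls round the work are solid. World frame = base frame: x ahead of the robot, y to its left, z up, the work surface at z = 0. Lengths are in m, angles in rad, forces in N, time in s.
With the tool pointing down it reaches from about 0.375 to 0.9 m from the base axis. Payload 3.1 kg.
Tool frame: the origin (TCP) lies where the fingers leave the gripper's body, on its centre line; the fingertips stand 70 mm ahead of it and the grasp point (between the pads) lies 51 mm ahead of it (arm.pinch_z is the distance from the TCP to the grasp point, in m); z points along the fingers, y is the direction in which the jaws open and shut (so a half turn about z gives the same grasp; the last joint's range is limited). The gripper opens to 87 mm and grips with 3 to 60 N. Pads are 19 mm wide; open, the fingers measure 117 mm over their backs; the gripper's body (75 mm by 190 mm) begins 51 mm behind the grasp point.
Start: joints at [-1.504, 0.527, 1.433, -0, 1.181, -0.178], TCP at [0.152, -0.606, 0.292] pointing down, gripper open.
Joint ranges: [-3.08, 3.08], [-0.75, 2.2], [0.22, 2.44], [-1.43, 4.57], [0, 2.65], [-2.85, 2.85]. Speed limits (rad/s): [2.79, 2.79, 3.14, 3.14, 3.14, 3.14].

## Interface

Orientations are given as a unit quaternion [x, y, z, w].
In Python, from station import arm gives the robot as it stands.
- The arm moves only by the tool carry_out, never from a script. Its argument "increments" is a list of rows, each a list of 7 numbers: the closure, from -1 (fully open) to 1 (shut), so that 0 is half open, then the shift along the tool's x, y, z normalised to -1 to 1, where 1 is 0.06 m, then the turn, a rotation vector about the tool's x, y, z normalised to -1 to 1, where 1 is 0.08 rad. A call has 1 to 10 rows; each row shifts and turns the commanded pose from where the row before left it, along the tool's axes as they then stand; what a row does not reach is not made up. A row lasts 1/8 s, in which the tool goes at most 62.5 mm and 10.7 degrees, less where a joint would pass 70% of its speed; a pose out of reach is approached as far as the arm can. A call with a number of a shift or a turn outside -1 to 1 is refused whole. A call with a gripper value outside its range is refused whole. The fingers move at their own pace and stop on an object; "squeeze" is the grip in N (left out, the last holds). Time passes only in rows, so rows that do not move let the fingers close. It gives the time, the measured TCP pose, the force and the opening at its end, in the units of the state.
- arm.get_obs(): the state, without advancing time (a new reading comes with each control period).
- arm.snapshot(name): name is "scene" or "top" or "wrist"; returns (picture, depth): 480x640x3 uint8, red, green, blue; 480x640 float32, m along the optical axis (not along the pixel's ray), 0 where there is no reading.
- arm.camera_info(name): a dict with "camera_matrix" (3x3 intrinsics, pixels), "dist_coeffs" ([k1, k2, p1, p2, k3] as OpenCV has them; the pictures are not rectified), "position" and "orientation" of the camera in the world. Camera axes: x right, y up, looking along -z (the intrinsics and any distortion apply to the point x, -y, -z); pixel columns grow to the right and rows downward; lengths in m; the calibration is good to about 2 mm. A picture is of the moment at which its call begins: read the wrist's pose just before it. camera_info takes no time and is no camera call; for the wrist camera it gives the pose at the moment of the call.
- arm.hand_in(): hands the job in, once; it reports no verdict.
The state is a dict: "t": time; "joint_pos": joint angles; "joint_velocities": joint speeds; "tau": joint torques, N m; "position": TCP position; "tcp_rot": TCP orientation; "wrist_force": force on the tool from outside, world axes, zero at the start; "ft_torque": the same for the moment, N m; "opening": finger opening in m.
Only numpy, scipy, OpenCV 4.12 (cv2) and the standard library are available. Lean on these libraries where they do the work, as an engineer would, in place of code of your own. Each camera call takes 0.05 s, during which the arm holds its last target. There are 200 camera calls.

## Working session

There is one attempt and no reset: what is moved stays moved. The work goes in short steps, Python scripts to look and compute and a tool call to move; the robot and the scene stay as the last step left them, time stands still between calls to the robot, and variables do not carry over. Pictures are saved under pics/ and viewed, about 8 in all and at most 12, crops included, and the job is handed in when it is done.

Besides the shell and the picture viewer there is one more tool, called as name(argument=value, ...) on one line, values as JSON. carry_out: Moves the arm, as the interface text tells. Scaled input: -1 to 1 covers 0.06 m each way for a shift and 0.08 rad each way for a turn. Its arguments: {"type":"object","properties":{"increments":{"type":"array","items":{"type":"array","items":{"type":"number","minimum":-1,"maximum":1}}},"squeeze":{"type":"number"}},"required":["increments"]}

```bash
mkdir -p pics; python3 - <<'E'
from station import arm
import cv2,numpy as np
o=arm.get_obs(); print(o['t'],o['position'],o['tcp_rot'],o['opening'])
for n in('scene','top'):
    p,d=arm.snapshot(n); cv2.imwrite(f'pics/{n}0.png',p[:,:,::-1]); np.save(f'pics/{n}_d.npy',d)
    i=arm.camera_info(n); print(n,i)
E
```

```text
0.0 [ 0.15205821 -0.60562713  0.29127703] [ 9.92456106e-01  1.22595830e-01  4.52307862e-05 -1.06638536e-03] 0.08685071942453955
scene {'camera_matrix': array([[513.76858607,   0.        , 324.21970613],
       [  0.        , 513.76858607, 244.87375443],
       [  0.        ,   0.        ,   1.        ]]), 'dist_coeffs': array([-0.02140197,  0.        ,  0.        ,  0.        ,  0.        ]), 'position': array([-0.36593671,  0.11776133,  1.0933409 ]), 'orientation': array([-0.25258515,  0.28531595,  0.68856069, -0.61699249])}
top {'camera_matrix': array([[536.33269406,   0.        , 325.33198336],
       [  0.        , 536.33269406, 244.30701062],
       [  0.        ,   0.        ,   1.        ]]), 'dist_coeffs': array([-0.15607864,  0.        ,  0.        ,  0.        ,  0.        ]), 'position': array([0.30343279, 0.01292525, 1.37338029]), 'orientation': array([ 0.0861255 , -0.07929895, -0.66369815,  0.738782  ])}
```

View pics/top0.png

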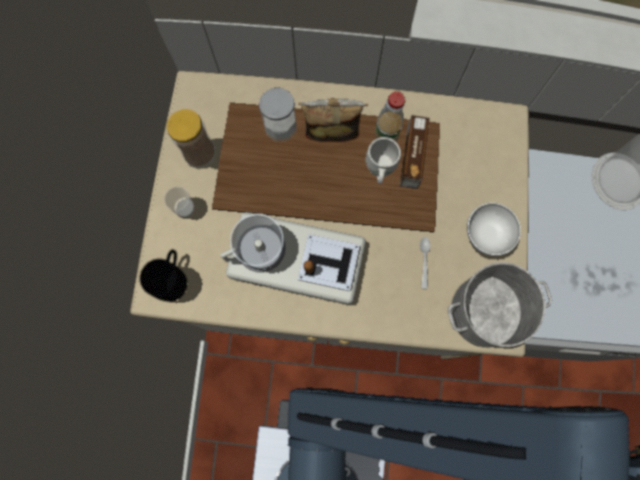

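View pics/scene0.png

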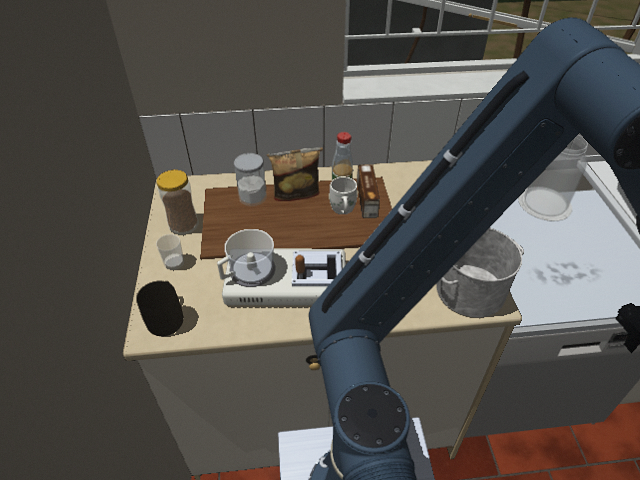

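The top view shows the processor at about (297,262), its gate plate at about (330,262) and the wooden lever at about (309,267). The bowl stands to the left of the plate, the spoon at (425,262) and the pot at (495,310). The scene view agrees: lever at (300,265), plate at (317,267).

```bash
cat > h.py <<'E'
import cv2,numpy as np
from scipy.spatial.transform import Rotation as R
def ray(i,uv):
    q=cv2.undistortPoints(np.array(uv,float).reshape(-1,1,2),i['camera_matrix'],i['dist_coeffs']).reshape(-1,2)
    return np.c_[q[:,0],-q[:,1],-np.ones(len(q))]@R.from_quat(i['orientation']).as_matrix().T
def plane(i,uv,z):
    r=ray(i,uv); p=i['position']; return p+r*((z-p[2])/r[:,2])[:,None]
def proj(i,P):
    c=(np.atleast_2d(P)-i['position'])@R.from_quat(i['orientation']).as_matrix()*[1,-1,-1]
    return cv2.projectPoints(c,np.zeros(3),np.zeros(3),i['camera_matrix'],i['dist_coeffs'])[0].reshape(-1,2)
E
python3 - <<'E'
from station import arm
from h import *
i=arm.camera_info('top'); im=cv2.imread('pics/top0.png'); d=np.load('pics/top_d.npy')
# world map by depth
v,u=np.mgrid[200:320,200:380]; uv=np.c_[u.ravel(),v.ravel()]
r=ray(i,uv); P=i['position']+r*d[v.ravel(),u.ravel()][:,None]
hsv=cv2.cvtColor(im,cv2.COLOR_BGR2HSV)[v.ravel(),u.ravel()].astype(int)
m=(P[:,2]>.045)&(P[:,2]<.082)&(uv[:,0]>290)
print('deck z',np.percentile(P[m,2],[5,25,50,75,95]))
b=im[v.ravel(),u.ravel()].astype(int)
pl=((b[:,0]-b[:,2])>3)&(b[:,1]>120)&(uv[:,0]>288)
M=np.zeros(im.shape[:2],np.uint8); M[uv[pl,1],uv[pl,0]]=255
c=max(cv2.findContours(M,0,2)[0],key=cv2.contourArea)
X=plane(i,c.reshape(-1,2),.069)[:,:2]
print('plate rect',cv2.minAreaRect((X*1000).astype(np.float32)),pl.sum())
br=(hsv[:,0]<20)&(hsv[:,1]>130)&(hsv[:,2]>40)&(uv[:,0]>295)&(uv[:,0]<325)&(uv[:,1]>250)&(uv[:,1]<285)
print('lever px',uv[br].mean(0),br.sum(),uv[br].min(0),uv[br].max(0),'z',np.percentile(P[br,2],[5,50,95]))
tp=br&(P[:,2]>.128); print('top z',tp.sum(),P[tp].mean(0))
# body outline
w=(P[:,2]>.045)&(P[:,2]<.075)
print('deck rect',cv2.minAreaRect((P[w,:2]*1000).astype(np.float32)))
cv2.imwrite('pics/crop.png',np.hstack([cv2.resize(im[215:310,215:375],None,fx=5,fy=5,interpolation=2)]))
cv2.imwrite('pics/M.png',M)
E
```

```text
deck z [0.04951592 0.05351001 0.05687893 0.0673622  0.07162577]
plate rect ((570.2029418945312, 29.283554077148438), (133.65869140625, 118.62217712402344), 83.68748474121094) 1709
lever px [308.8028169  266.26760563] 71 [305 261] [312 272] z [0.11635618 0.13606302 0.14207705]
top z 62 [0.54234894 0.07429883 0.13686464]
deck rect ((578.525390625, 114.60134887695312), (329.9101257324219, 176.74703979492188), 83.79243469238281)
```

View pics/crop.png

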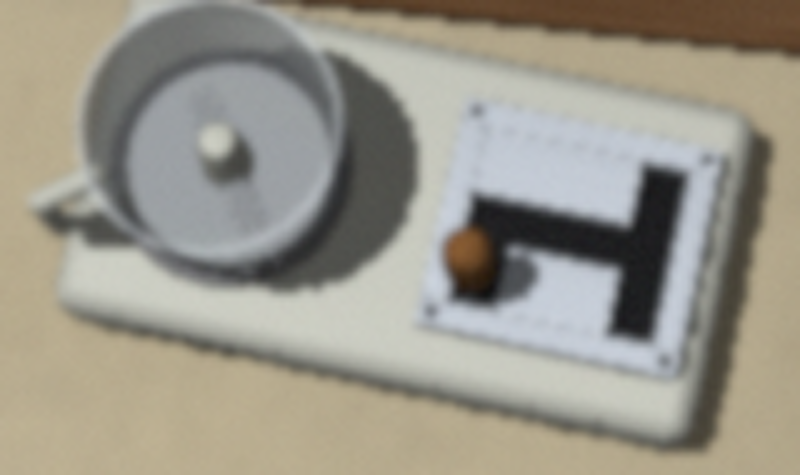

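The sizes fit the figures given: plate 133.7 x 118.6 mm, deck 329.9 x 176.7 mm. The deck and the plate both put the gate centre at about (0.570, 0.030), with yaw about -0.110. The lever is at about (0.542, 0.074), in the park slot. I'll swing over with the jaws opening along the processor's x, clear of the bowl.

carry_out(increments=[[-1,0.84,-0.2,0,0,0,-0.95],[-1,0.84,-0.2,0,0,0,-0.95],[-1,0.84,-0.2,0,0,0,-0.95],[-1,0.84,-0.2,0,0,0,-0.95],[-1,0.84,-0.2,0,0,0,-0.95],[-1,0.84,-0.2,0,0,0,-0.95],[-1,0.84,-0.2,0,0,0,-0.95],[-1,0.84,-0.2,0,0,0,-0.95],[-1,0.84,-0.2,0,0,0,-0.95],[-1,0.84,-0.2,0,0,0,-0.95]])

```text
t: 1.35
position: [0.4973, -0.2343, 0.2919]
tcp_rot: [0.876, 0.483, -0.0, -0.0]
wrist_force: [0.1, -0.4, 0.5]
opening: 0.0869
```

carry_out(increments=[[-1,0.84,-0.2,0,0,0,-0.95],[-1,0.84,-0.2,0,0,0,-0.95],[-1,0.84,-0.2,0,0,0,-0.95],[-1,0.84,-0.2,0,0,0,-0.95],[-1,0.84,-0.2,0,0,0,-0.95],[-1,0,0,0,0,0,-0.95],[-1,0,0,0,0,0,0],[-1,0,0,0,0,0,0]])

```text
t: 2.35
position: [0.5425, 0.0171, 0.2921]
tcp_rot: [0.745, 0.667, -0.0, -0.0]
wrist_force: [0.3, 0.4, -0.4]
opening: 0.0871
```

```bash
cat > st.py <<'E'
from station import arm
from h import *
G=np.array([.5697,.0297]); YW=-.110
X=np.array([np.cos(YW),np.sin(YW)]); Y=np.array([-X[1],X[0]])
def state():
    o=arm.get_obs(); T=R.from_quat(o['tcp_rot']).as_matrix(); p=np.array(o['position'])
    g=(p+T[:,2]*arm.pinch_z)
    print('t',round(o['t'],2),'tcp',p.round(4),'q',np.round(o['joint_pos'],2),'open',round(o['opening'],4),'F',np.round(o['wrist_force'],1))
    print('grasp z',g[2].round(4),'gate xy mm',((g[:2]-G)@X*1000).round(1),((g[:2]-G)@Y*1000).round(1),'tooly yaw',np.arctan2(T[1,1],T[0,1]).round(4),'tilt',T[:2,2].round(4))
    return o,T,g
E
python3 - <<'E'
from st import *
o,T,g=state()
p,d=arm.snapshot('wrist'); i=arm.camera_info('wrist'); cv2.imwrite('pics/w1.png',p[:,:,::-1])
def W(a,b,z): return np.r_[G+X*a+Y*b,z]
print('pred lever top/bot, gate corners',proj(i,[W(-.032,.041,.139),W(-.032,.041,.085),W(.059,.066,.069),W(.059,-.066,.069),W(-.059,-.066,.069),W(-.059,.066,.069)]).round(0).tolist())
for tgt in [W(-.032,.041,.29)]:
    print('shift tool units',(T.T@(tgt-o['position'])/.06).round(3))
E
```

```text
t 2.35 tcp [0.5425 0.0171 0.2921] q [-0.17  0.42  1.64 -0.    1.09 -0.06] open 0.0871 F [ 0.3  0.4 -0.4]
grasp z 0.2411 gate xy mm -25.7 -15.5 tooly yaw -0.1108 tilt [-0.0004 -0.    ]
pred lever top/bot, gate corners [[312.0, 171.0], [313.0, 169.0], [416.0, 139.0], [407.0, 279.0], [287.0, 279.0], [283.0, 139.0]]
shift tool units [ 0.941 -0.107  0.034]
```

View pics/w1.png

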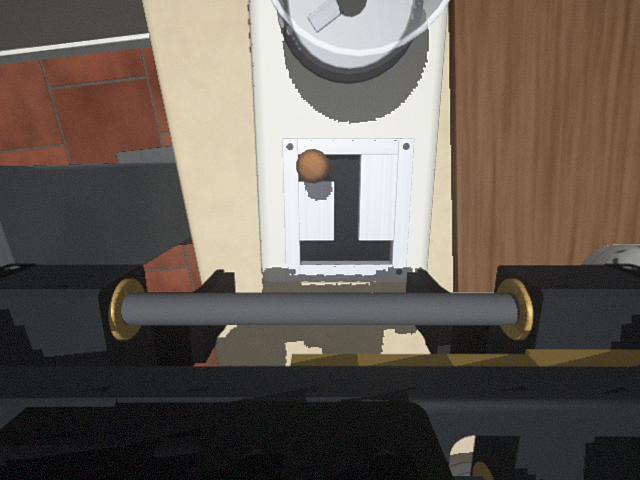

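The wrist view shows the plate's corners at (283,139) and (413,138), 0 to 3 px from my prediction. The lever's top is at (313,166) against a predicted (312,171), so I'll check it while moving over.

```bash
python3 - <<'E'
from st import *
im=cv2.imread('pics/w1.png'); i=arm.camera_info('wrist')
h=cv2.cvtColor(im,cv2.COLOR_BGR2HSV); m=((h[...,0]<20)&(h[...,1]>120)&(h[...,2]>50)).astype(np.uint8); m[:130]=0;m[210:]=0;m[:,:280]=0;m[:,350:]=0
c=max(cv2.findContours(m,0,2)[0],key=cv2.contourArea); (u,v),r=cv2.minEnclosingCircle(c); print(u,v,r)
for z in(.139,.125):
    P=plane(i,[[u,v]],z)[0,:2]-G; print(z,P@X*1000,P@Y*1000)
i2=arm.camera_info('top')
im=cv2.imread('pics/top0.png');P=plane(i2,[[308.8,266.3]],.13)[0,:2]-G;print('top',P@X*1000,P@Y*1000)
E
```

```text
311.0 158.0 7.280210018157959
0.139 -32.38428493375624 49.95876468072987
0.125 -32.7743592827309 49.92956552558099
top -32.30990956832613 41.17466662873605
```

carry_out(increments=[[-1,0.5,-0.05,0,0,0,0],[-1,0.44,-0.05,0,0,0,0],[-1,0,0,0,0,0,0]])

```text
t: 2.78
position: [0.5426, 0.0748, 0.2922]
tcp_rot: [0.744, 0.668, -0.0, -0.0]
wrist_force: [0.5, -0.2, -0.6]
opening: 0.0867
```

```bash
python3 - <<'E'
from st import *
state()
E
```

```text
t 2.77 tcp [0.5426 0.0748 0.2922] q [-0.07  0.42  1.63  0.    1.09  0.04] open 0.0867 F [ 0.5 -0.2 -0.6]
grasp z 0.2412 gate xy mm -31.9 41.9 tooly yaw -0.1085 tilt [-0.0002  0.0002]
```

The colour mask was clipped (radius 7 px), so I'm ignoring that fix. By eye and in the top view the lever is at about (-32, 41 to 44) mm from the gate centre. The gripper is at (-32, 42). I'll descend and grip with a light squeeze.

carry_out(increments=[[-1,0,0,0.6,0,0,0],[-1,0,0,0.6,0,0,0],[-1,0,0,0.5,0,0,0],[-1,0,0,0.38,0,0,0],[-1,0,0,0,0,0,0]])

```text
t: 3.4
position: [0.5418, 0.0731, 0.1659]
tcp_rot: [0.745, 0.667, -0.002, -0.001]
wrist_force: [-0.4, -0.8, 0.5]
opening: 0.0871
```

carry_out(increments=[[0.2,0,0,0,0,0,0],[0.3,0,0,0,0,0,0],[0.4,0,0,0,0,0,0],[1,0,0,0,0,0,0],[1,0,0,0,0,0,0],[1,0,0,0,0,0,0]], squeeze=15)

```text
t: 4.15
position: [0.5427, 0.0744, 0.1675]
tcp_rot: [0.745, 0.668, 0.0, 0.0]
wrist_force: [0.4, 0.1, 1.2]
opening: 0.0347
```

```bash
python3 - <<'E'
from st import *
o,T,g=state()
p,d=arm.snapshot('top'); cv2.imwrite('pics/t2.png',cv2.resize(p[215:310,215:375,::-1],None,fx=5,fy=5,interpolation=2))
def W(a,b): return np.r_[G+X*a+Y*b,g[2]]
for w in [W(-.001,.040),W(-.001,-.040),W(.038,-.040)]: print((T.T@(w-g)/.06).round(3))
E
```

```text
t 4.15 tcp [0.5427 0.0744 0.1675] q [-0.07  0.61  1.74 -0.    0.8   0.04] open 0.0347 F [0.4 0.1 1.2]
grasp z 0.1165 gate xy mm -31.7 41.5 tooly yaw -0.1088 tilt [ 0.0001 -0.    ]
[-0.025  0.512  0.   ]
[-1.358  0.51   0.   ]
[-1.359  1.16   0.   ]
```

View pics/t2.png

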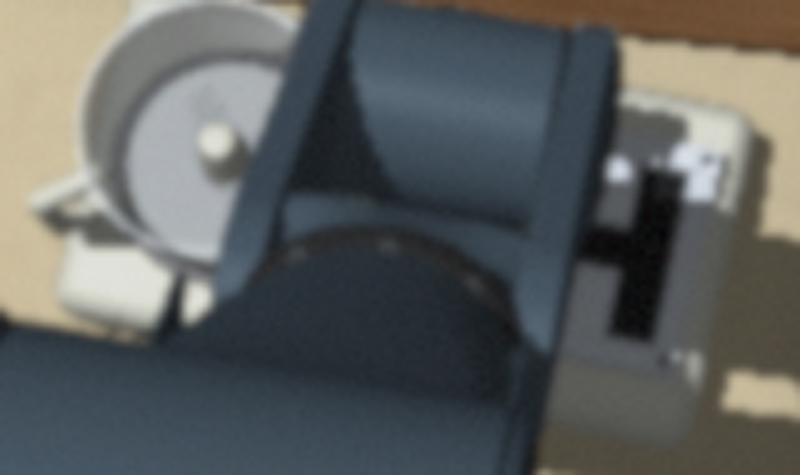

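The arm hides the lever in this view. The opening is still 35 mm, so the fingers aren't shut on the 25 mm grip yet.

carry_out(increments=[[1,0,0,0,0,0,0],[1,0,0,0,0,0,0],[1,0,0,0,0,0,0]])

```text
t: 4.58
position: [0.5428, 0.0743, 0.1674]
tcp_rot: [0.745, 0.668, 0.0, 0.0]
wrist_force: [0.3, 0.5, 0.3]
opening: 0.0243
```

carry_out(increments=[[1,0,0.08,0,0,0,0],[1,0,0.08,0,0,0,0],[1,0,0.08,0,0,0,0],[1,0,0.08,0,0,0,0]])

```text
t: 5.08
position: [0.5621, 0.0722, 0.1674]
tcp_rot: [0.745, 0.668, -0.0, -0.0]
wrist_force: [-1.8, 0.1, 1.5]
opening: 0.0243
```

```bash
python3 - <<'E'
from st import *
state()
E
```

```text
t 5.08 tcp [0.5621 0.0722 0.1674] q [-0.07  0.62  1.69  0.    0.83  0.04] open 0.0243 F [-1.8  0.1  1.5]
grasp z 0.1164 gate xy mm -12.3 41.4 tooly yaw -0.109 tilt [-0.0003  0.0001]
```

The grip holds and moving it takes about 2 N, as expected. Next I'll go on to the passage, then along it to the right.

carry_out(increments=[[1,0,0.07,0,0,0,0],[1,0,0.07,0,0,0,0],[1,0,0.06,0,0,0,0],[1,0,0,0,0,0,0]])

```text
t: 5.58
position: [0.5745, 0.0708, 0.1675]
tcp_rot: [0.745, 0.667, 0.001, 0.001]
wrist_force: [0.5, 0.1, -0.3]
opening: 0.0244
```

carry_out(increments=[[1,-0.08,0,0,0,0,0],[1,-0.12,0,0,0,0,0],[1,-0.12,0,0,0,0,0],[1,-0.12,0,0,0,0,0]])

```text
t: 6.08
position: [0.5711, 0.044, 0.1675]
tcp_rot: [0.745, 0.667, 0.0, 0.0]
wrist_force: [1.1, 2.3, -1.2]
opening: 0.0249
```

```bash
python3 - <<'E'
from st import *
state()
E
```

```text
t 6.08 tcp [0.5711 0.044  0.1675] q [-0.12  0.63  1.67  0.    0.84 -0.01] open 0.0249 F [ 1.1  2.3 -1.2]
grasp z 0.1165 gate xy mm -0.1 14.4 tooly yaw -0.1094 tilt [ 0.0009 -0.    ]
```

carry_out(increments=[[1,-0.12,0,0,0,0,0],[1,-0.12,0,0,0,0,0],[1,-0.12,0,0,0,0,0],[1,-0.12,0,0,0,0,0],[1,-0.12,0,0,0,0,0]])

```text
t: 6.7
position: [0.5669, 0.0084, 0.1675]
tcp_rot: [0.745, 0.668, 0.0, 0.0]
wrist_force: [0.8, 0.9, -0.7]
opening: 0.0244
```

carry_out(increments=[[1,-0.1,0,0,0,0,0],[1,-0.1,0,0,0,0,0],[1,-0.06,0,0,0,0,0],[1,-0.03,0,0,0,0,0],[1,0,0,0,0,0,0]])

```text
t: 7.32
position: [0.565, -0.0087, 0.1675]
tcp_rot: [0.745, 0.668, -0.0, 0.0]
wrist_force: [1.5, -0.1, -1.2]
opening: 0.0243
```

```bash
python3 - <<'E'
from st import *
state()
arm_p,d=arm.snapshot('wrist'); cv2.imwrite('pics/w2.png',arm_p[:,:,::-1])
E
```

```text
t 7.33 tcp [ 0.565  -0.0087  0.1675] q [-0.21  0.62  1.69 -0.    0.83 -0.1 ] open 0.0243 F [ 1.5 -0.1 -1.2]
grasp z 0.1165 gate xy mm -0.4 -38.7 tooly yaw -0.1088 tilt [-0.0001 -0.0005]
```

View pics/w2.png

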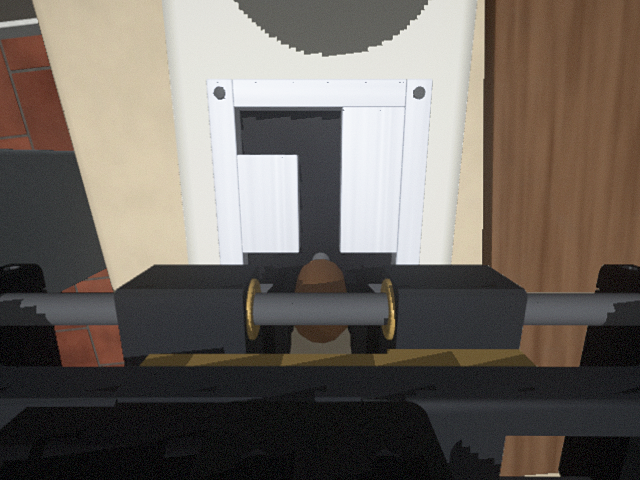

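The wrist view shows the lever centred between the pads. Its pin is at about (320,256), just past the divider's end at row 252. I'll check the pin's y before turning into the slot.

```bash
python3 - <<'E'
from st import *
i=arm.camera_info('wrist')
for uv in [(320,253),(340,252),(298,252),(320,262)]:
  for z in(.069,.085):
    P=plane(i,[uv],z)[0,:2]-G; print(uv,z,(P@X*1000).round(1),(P@Y*1000).round(1))
E
```

```text
(320, 253) 0.069 -0.9 -26.9
(320, 253) 0.085 -0.9 -22.3
(340, 252) 0.069 10.8 -26.3
(340, 252) 0.085 9.8 -21.7
(298, 252) 0.069 -13.8 -26.3
(298, 252) 0.085 -12.7 -21.8
(320, 262) 0.069 -0.9 -32.4
(320, 262) 0.085 -0.9 -27.4
```

The pin is at y of about -33 to -36 mm, and it needs to be below -33 to clear the corner. I'll shift it 4 mm further right, then start up the far slot gently.

carry_out(increments=[[1,-0.04,0,0,0,0,0],[1,-0.03,0,0,0,0,0],[1,0,0,0,0,0,0]])

```text
t: 7.75
position: [0.5646, -0.0127, 0.1675]
tcp_rot: [0.745, 0.668, -0.0, 0.0]
wrist_force: [1.3, 0.4, -0.3]
opening: 0.0245
```

carry_out(increments=[[1,0,0.06,0,0,0,0],[1,0,0.06,0,0,0,0],[1,0,0.06,0,0,0,0]])

```text
t: 8.12
position: [0.5751, -0.0137, 0.1674]
tcp_rot: [0.745, 0.668, -0.0, -0.0]
wrist_force: [-1.4, 0.7, 2.4]
opening: 0.0246
```

```bash
python3 - <<'E'
from st import *
state()
E
```

```text
t 8.12 tcp [ 0.5751 -0.0137  0.1674] q [-0.22  0.63  1.66 -0.    0.85 -0.11] open 0.0246 F [-1.4  0.7  2.4]
grasp z 0.1164 gate xy mm 10.1 -42.6 tooly yaw -0.1088 tilt [-0.0013  0.    ]
```

At +10 mm, which is past the 7 mm play, the force is still only about 2 N. The pin is inside the far slot, so I'll carry on to about 37 mm.

carry_out(increments=[[1,0,0.08,0,0,0,0],[1,0,0.08,0,0,0,0],[1,0,0.08,0,0,0,0],[1,0,0.07,0,0,0,0]])

```text
t: 8.62
position: [0.5941, -0.0158, 0.1674]
tcp_rot: [0.745, 0.668, -0.0, -0.0]
wrist_force: [-2.0, 0.0, 2.3]
opening: 0.0243
```

carry_out(increments=[[1,0,0.05,0,0,0,0],[1,0,0.04,0,0,0,0],[1,0,0.03,0,0,0,0],[1,0,0,0,0,0,0]])

```text
t: 9.12
position: [0.6012, -0.0166, 0.1674]
tcp_rot: [0.745, 0.668, 0.0, 0.0]
wrist_force: [-1.0, 0.3, 0.9]
opening: 0.0245
```

```bash
python3 - <<'E'
from st import *
state()
E
```

```text
t 9.12 tcp [ 0.6012 -0.0166  0.1674] q [-0.21  0.66  1.6   0.    0.89 -0.1 ] open 0.0245 F [-1.   0.3  0.9]
grasp z 0.1164 gate xy mm 36.5 -42.6 tooly yaw -0.109 tilt [ 0.0005 -0.0001]
```

carry_out(increments=[[1,0,0.03,0,0,0,0],[1,0,0,0,0,0,0],[-0.2,0,0,0,0,0,0],[-0.4,0,0,0,0,0,0],[-0.4,0,0,0,0,0,0],[-0.4,0,0,0,0,0,0]])

```text
t: 9.88
position: [0.6029, -0.0168, 0.1675]
tcp_rot: [0.745, 0.668, 0.0, 0.0]
wrist_force: [-0.0, 0.3, -0.4]
opening: 0.0558
```

carry_out(increments=[[-0.4,0,0,-0.3,0,0,0],[-0.4,0,0,-0.5,0,0,0],[-0.4,0,0,-0.6,0,0,0],[-0.4,0,0,-0.7,0,0,0],[-0.4,-0.6,0,0,0,0,0],[-0.4,-0.6,0,0,0,0,0],[-0.4,-0.5,0,0,0,0,0],[-0.4,0,0,0,0,0,0]])

```text
t: 10.88
position: [0.5918, -0.1201, 0.2948]
tcp_rot: [0.746, 0.666, 0.0, 0.001]
wrist_force: [-0.6, 0.6, -0.1]
opening: 0.0608
```

```bash
python3 - <<'E'
from st import *
state()
p,d=arm.snapshot('wrist'); cv2.imwrite('pics/w3.png',p[:,:,::-1])
p,d=arm.snapshot('top'); cv2.imwrite('pics/t3.png',p[:,:,::-1])
i=arm.camera_info('wrist')
def W(a,b,z): return np.r_[G+X*a+Y*b,z]
print(proj(i,[W(.038,-.04,.139),W(.028,-.04,.139)]).round(0).tolist())
E
```

```text
t 10.88 tcp [ 0.5918 -0.1201  0.2948] q [-0.39  0.5   1.49 -0.    1.16 -0.27] open 0.0608 F [-0.6  0.6 -0.1]
grasp z 0.2438 gate xy mm 38.5 -146.6 tooly yaw -0.1122 tilt [ 0.002 -0.001]
[[320.0, 100.0], [306.0, 100.0]]
```

View pics/w3.png

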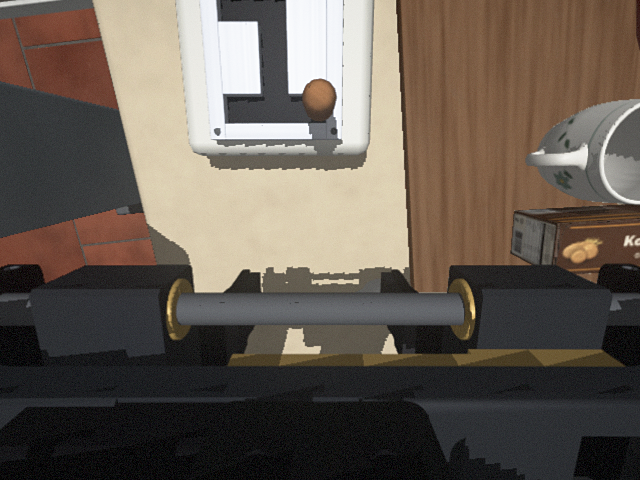

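View pics/t3.png

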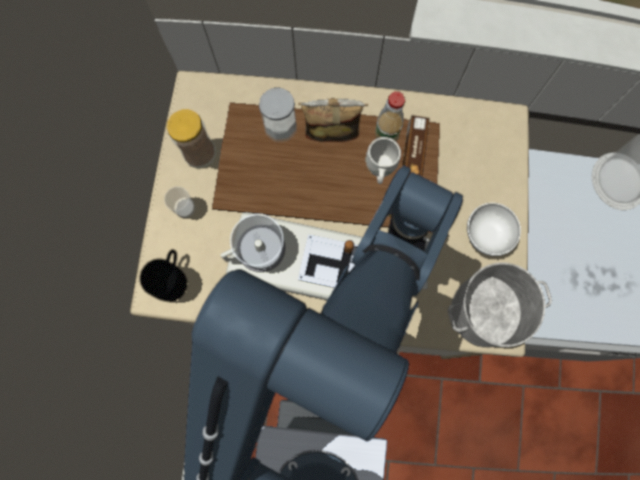

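The wrist view shows the released lever at (319,97), matching the (320,100) predicted for +38 mm in the far right slot. The top view shows the glass, mug and bowl where they were. The arm is clear, so I'm handing in.

```bash
python3 -c "
from station import arm
print(arm.hand_in())"
```

```text
the job is handed in; nothing more can be done
None
```

The food processor's lever is in the far right (fast) slot, and I've let go of it and handed the job in. I gripped it lightly, slid it from the park slot along the passage to the right, then up to about +38 mm of its 40 mm travel. That took about 11 s of the 32 s allowed.

**Last checks:**
- **Lever position:** the last wrist picture shows the lever's top at (319,97). I predicted (320,100) for a lever at x = +38, y = -40 mm, so the two agree to about 3 px.
- **Forces:** after each move the wrist force read 3 N or less. Readings came only at the end of each call, so I did not see any peaks in between.
- **Bystanders:** in the last top view the mug, glass, bowl and pot look unmoved. The arm hid the spoon, so I did not check it, but nothing was lowered near it.
- **Arm:** it stands clear of everything, about 105 mm to the right of the lever and raised.

**Measurements that disagreed:**
- One colour-mask fix on the lever, from the first wrist picture, read y = 50 mm where the top view gave 41 mm. The mask was cut off, so I dropped it.
- Where the passage meets the right slot, the pin measured 3 to 6 mm left of where the gripper's position suggested. I shifted it 4 mm further right before going up the far slot.

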